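# Bring the bench magnifier over the cork in the vise

### The job

The blue jar's stopper is clamped in the little vise to be checked for cracks, but the jar stands where the magnifier has to come. Stand the jar upright on the empty cork coaster, setting it down gently, and swing the magnifier's arm round and tilt its lens down until the lens is level and centred above the cork. Leave everything else where it is.

Things in the scene. Friction and masses are not known exactly. Their poses are not given: they have to be found in the camera images.
- cork_top (a point): Centre of the flat top of a tapered cork stopper, 41 mm across at the top, 118 mm above the shelf, held immovably upright in the jaws of a small black cast iron vise (jaws 62 mm wide, tops 100 mm above the shelf). The vise is clamped to the shelf's far edge and cannot move.
- magnifier_base: Heavy, immovable bench magnifier: black round base 124 mm across, steel column, swivel collar on top reaching 204 mm above the shelf; a level steel arm runs out 180 mm above the shelf to the lens. Origin: centre of the base's underside, on the vertical swivel axis. The cork's axis is 183 mm from this axis, within 10 mm, as is the level lens's centre.
- swing_arm (a joint): Swivel angle of the arm about the vertical axis through magnifier_base, rad, growing counter-clockwise seen from above. The arm's heading in the world is magnifier_base's yaw plus this value. Range -2.4 to 1.2. Stays where it is left (friction 0.4 N m).
- lens_head (a joint): Tilt of the lens about the horizontal hinge at the arm's end, which lies across the arm, rad. 0: the lens is level and its handle points straight out along the arm; positive: the handle is raised (1.57: upright). Range -0.5 to 1.57, with no stop or click at 0. Stays where it is left (friction 0.35 N m). At the start it stands steeply raised.
- tilt_hinge (a point): Centre of the fork hinge at the arm's end, about which the lens tilts: 115 mm from the swivel axis, 180 mm above the shelf. x axis outwards along the arm, z up.
- lens_center (a point): Centre of the round lens, in a white rim 110 mm across and 13 mm thick, 68 mm from the tilt hinge (183 mm from the swivel axis when level). Axes turn with the lens: x towards its handle, z along the lens's own axis (straight up when level), y along the tilt hinge.
- lens_grip (a point): Point on the axis of the lens's straight red handle (14 mm thick, from 126 to 182 mm from the tilt hinge, on its far side), 153 mm from the hinge. Axes as lens_center. Can be pinched from above with the fingers closing along y; the handle then pivots between the pads as the lens tilts.
- jar: Loose blue glass apothecary jar without its stopper, 0.3 to 0.45 kg. Origin: centre of its underside. 200 mm tall: body 88 mm across up to 118 mm, shoulder up to 142 mm, then a straight open neck 58 mm across up to 200 mm, to be gripped there from above. Must not tip or be dropped. Starts upright on the shelf beside the vise.
- coaster: Flat round cork coaster fixed on the shelf, 116 mm across, 6 mm thick, empty. Origin: centre of its underside. The jar's new place.
- timer: Bystander: loose chrome egg timer, 69 mm across, 79 mm tall. Origin: centre of its underside. Not to be moved.
- nutcracker: Bystander: loose steel nutcracker lying flat, 186 mm long (along its x) by 56 mm, 16 mm thick. Origin: middle of its underside. Not to be moved.
- nut_bowl: Bystander: loose white bowl of walnuts, 124 mm across, 70 mm tall with the nuts. Not to be moved.
- mug: Bystander: loose blue mug, 80 mm across, 92 mm tall. Not to be moved.
- pepper_mill: Bystander: loose wooden pepper mill, 58 mm across, 142 mm tall. Not to be moved.
Things that resemble listed ones, but are neither listed nor needed, are in the scene too. Of the things like the coaster, leave any that is black; of the rest the smaller one is meant.

How it is judged:
At the end, for the whole second after the job is handed in: The lens is level within 0.12 rad (7 degrees) and its centre within 20 mm, seen from above, of the centre of the cork's top (the whole cork lies under the glass); both joints are at rest. The jar stands upright and at rest on the coaster, its axis within 25 mm of the coaster's centre (horizontal distance between lens_center and cork_top below 0.02 m and angle between lens_center's own z axis and vertical below 0.12 rad and velocity of joint lens_head between -0.03 and 0.03 rad/s and velocity of joint swing_arm between -0.03 and 0.03 rad/s and horizontal distance between jar and coaster below 0.025 m and height (world z) of jar between 0.003 and 0.01 m and angle between jar's own z axis and vertical below 0.1 rad and linear speed of jar below 0.02 m/s); the robot touches nothing.
It fails at once if the jar is tipped over (leans more than 0.5 rad) (angle between jar's own z axis and vertical above 0.5 rad).
It fails at once if the jar is dropped or flung (moves faster than 0.45 m/s while the fingers do not hold it) (linear speed of jar above 0.45 m/s and contact force between the fingers and jar below 0.1 N).
It fails at once if a bystander (timer, nutcracker, bowl, mug or pepper mill) is moved more than 30 mm (distance of any of timer, nutcracker, nut_bowl, mug, pepper_mill from where it was at the start of the episode above 0.03 m).
It also fails if it takes over 54 s, if anything falls off the work surface, if the arm or the gripper's body presses on something with over 40 N, if the wrist force passes 120 N, or if a joint passes its speed limit or range.

### The arm

A 6-joint arm with a two-finger parallel gripper is mounted at the origin on the work surface. World frame = base frame: x ahead of the robot, y to its left, z up, the work surface at z = 0. Lengths are in m, angles in rad, forces in N, time in s.
With the tool pointing down it reaches from about 0.35 to 1 m from the base axis. Payload 7.1 kg.
Tool frame: the origin (TCP) lies between the finger pads; the fingertips stand 22 mm ahead of it and the grasp point (between the pads) lies 3 mm ahead of it; z points along the fingers, y is the line along which they close (so a half turn about z gives the same grasp; the last joint's range is limited). The gripper opens to 85 mm and grips with 20 to 120 N. Pads are 22 mm wide; open, the fingers measure 114 mm over their backs; the gripper's body (76 mm by 85 mm) begins 54 mm behind the grasp point. The pads swing forward as they close: fully open they stand 13 mm farther back than shut.
Start: joints at [1.179, 0.423, 1.63, -0, 1.089, -0.019], TCP at [0.228, 0.582, 0.253] pointing down, gripper open.
Joint ranges: [-3, 3], [-0.9, 2.11], [0.09, 2.58], [-1.31, 4.45], [0.11, 2.69], [-2.54, 2.54]. Speed limits (rad/s): [2.39, 2.39, 3.01, 3.14, 3.14, 3.14].

### API

Orientations are given as a rotation vector (axis times angle).
In Python, from rig import manip gives the robot as it stands. The module is installed in compiled form; this text tells all that it offers. Calls block until the motion is done:
- manip.move_to(position, orientation): joint-space move of the TCP to a pose.
- manip.servo_line(position, orientation=None, rate=0.15): straight line of the TCP; orientation=None keeps the orientation; rate is the mean speed in m/s.
- manip.set_joints(angles): joint-space move.
- manip.command_gripper(opening, f_grip=None): finger opening in m; f_grip is the grip in N (None keeps the last); returns when the fingers have stopped.
- manip.hold(seconds).
- manip.solve_ik(position, orientation): joint angles nearest the present ones, or None.
- manip.camera(name): name is "scene" or "top"; returns a dict with "image" (420x560x3 uint8, red, green, blue), "fx", "fy", "cx", "cy" (pixels), "cam_to_world" (4x4, takes a point from camera to world coordinates). Camera axes: x right, y down, z forward; pixel columns grow to the right and rows downward; lengths in m; the calibration is good to about 2 mm. A picture is of the moment at which its call begins. There is no depth.
A pose or a line that the arm cannot do raises manip.IKError and nothing moves.
- manip.sign_off(): hands the job in; it is judged then, once.
Readings, each from a call of its own:
- manip.get_time(): time.
- manip.get_joint_positions(): joint angles.
- manip.get_joint_vel(): joint speeds.
- manip.get_tau(): joint torques, N m.
- manip.get_position(): TCP position.
- manip.get_ee_rot(): TCP orientation.
- manip.get_contact_force(): force on the tool from outside, world axes, zero at the start.
- manip.get_torque(): the same for the moment, N m.
- manip.get_width(): finger opening in m.
- manip.get_grip_force(): force on a finger pad.
Only numpy, scipy, OpenCV 4.12 (cv2) and the standard library are available. Lean on these libraries where they do the work, as an engineer would, in place of code of your own. Each camera call takes 0.05 s, during which the arm holds its last target. There are 200 camera calls.

## Working session

There is one attempt and no reset: what is moved stays moved. The work goes in short steps, each a Python script; the robot and the scene stay as the last script left them, time stands still between calls to the robot, and variables do not carry over. Pictures are saved under pics/ and viewed, at most 10 in all, crops included, and the job is handed in when it is done.

```bash
mkdir -p pics
cat > h.py <<'E'
import numpy as np, cv2
from rig import manip
def snap(n,f):
    c=manip.camera(n); cv2.imwrite(f'pics/{f}.png',c['image'][:,:,::-1]); np.savez(f'pics/{f}.npz',**c); return c
def ray(c,u,v):
    T=c['cam_to_world']; d=T[:3,:3]@np.array([(u-c['cx'])/c['fx'],(v-c['cy'])/c['fy'],1]); return T[:3,3],d/np.linalg.norm(d)
def onz(c,u,v,z):
    o,d=ray(c,u,v); return o+d*(z-o[2])/d[2]
def proj(c,p):
    T=c['cam_to_world']; q=T[:3,:3].T@(np.asarray(p)-T[:3,3]); return np.array([c['fx']*q[0]/q[2]+c['cx'],c['fy']*q[1]/q[2]+c['cy']])
def tri(c1,p1,c2,p2):
    o1,d1=ray(c1,*p1);o2,d2=ray(c2,*p2)
    s=np.linalg.lstsq(np.stack([d1,-d2],1),o2-o1,rcond=None)[0]
    a,b=o1+s[0]*d1,o2+s[1]*d2; return (a+b)/2,np.linalg.norm(a-b)
E
python3 - <<'E'
from h import *
for n in('scene','top'):
    c=snap(n,n+'0'); print(n,c['fx'],c['cam_to_world'].round(3).tolist())
print(manip.get_time(),manip.get_ee_rot())
E
```

```text
scene 462.4073019365638 [[0.762, 0.45, -0.465, 1.204], [0.647, -0.553, 0.525, -0.751], [-0.021, -0.701, -0.713, 1.151], [0.0, 0.0, 0.0, 1.0]]
top 500.6388168592281 [[0.03, -0.993, 0.11, 0.391], [-1.0, -0.03, -0.002, 0.015], [0.005, -0.11, -0.994, 1.532], [0.0, 0.0, 0.0, 1.0]]
0.1 [-5.82122272e-01 -3.08686703e+00  2.17616655e-03]
```

View pics/scene0.png

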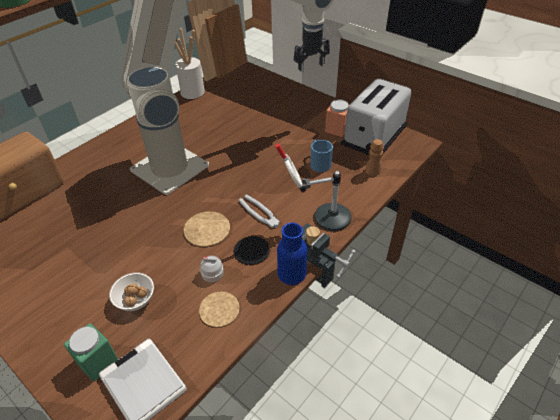

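View pics/top0.png

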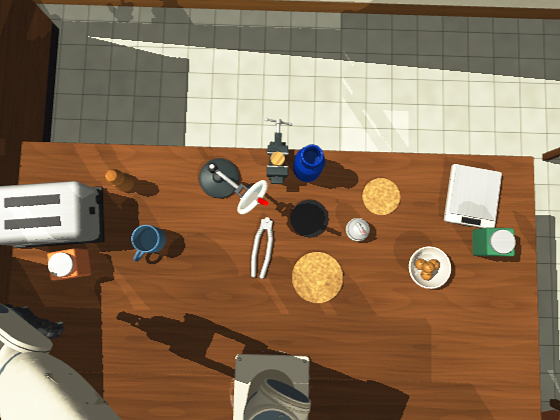

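The scene picture shows blue jar at (292,255), vise cork at (313,233), magnifier base at (332,216) and red handle at (282,152). The top picture shows cork top (278,158), jar neck (314,155), collar (213,168) and red handle (263,201).
Coaster candidates (top): black disc (308,218), large cork disc (317,277), small cork disc (381,196). The last fits, since it is not black and is the smaller of the other two.

```bash
cat > m.py <<'E'
from h import *
S=dict(np.load('pics/scene0.npz'));T=dict(np.load('pics/top0.npz'))
def blob(c,lo,hi,box):
    x0,y0,x1,y1=box; hsv=cv2.cvtColor(c['image'],cv2.COLOR_RGB2HSV)[y0:y1,x0:x1]
    m=cv2.inRange(hsv,lo,hi); n,l,s,ce=cv2.connectedComponentsWithStats(m); k=1+s[1:,4].argmax()
    ys,xs=np.where(l==k); return np.stack([xs+x0,ys+y0],1)
def info(n,c,p,z=None):
    e=cv2.fitEllipse(cv2.convexHull(p.astype(np.int32))); print(n,'ell',np.round(e[0],1),np.round(e[1],1),round(e[2]),'n',len(p),'' if z is None else onz(c,*e[0],z).round(4)); return e
E
python3 - <<'E'
from m import *
for nm,b in(('small',(355,170,410,222)),('big',(285,245,350,310))):
    p=blob(T,(10,60,130),(28,200,255),b); e=info(nm,T,p,.006); print('  diam',e[1][0]/T['fx']*1.53,e[1][1]/T['fx']*1.53)
info('cork',T,blob(T,(8,60,150),(30,220,255),(265,148,290,168)),.118)
info('corkS',S,blob(S,(5,40,130),(30,220,255),(303,224,322,243)))
info('jarT',T,blob(T,(105,120,40),(130,255,255),(290,140,330,185)))
for c,b in((T,(250,190,275,212)),(S,(270,138,300,170))):
    p=blob(c,(0,150,120),(6,255,255),b); r=cv2.minAreaRect(p.astype(np.int32)); print('red',r,p.mean(0),cv2.boxPoints(r).round(1).tolist())
a=cv2.resize(T['image'][135:235,180:420],None,fx=3.3,fy=3.3,interpolation=2)
b=cv2.resize(S['image'][135:290,190:400],None,fx=3,fy=3,interpolation=2)[:, :]
cv2.imwrite('pics/ct.png',a[:,:,::-1]);cv2.imwrite('pics/cs.png',b[:,:,::-1])
E
```

```text
small ell [384.9 194.8] [ 56.1 115.7] 92 n 2743 [ 0.5972 -0.3312  0.006 ]
  diam 0.17134893945880522 0.35356712554654496
big ell [314.9 273.9] [78.3 99.6] 7 n 3441 [ 0.3497 -0.1209  0.006 ]
  diam 0.23922380189570056 0.30436618551474176
cork ell [277.1 158. ] [13.6 14.3] 99 n 157 [0.6791 0.0045 0.118 ]
corkS ell [313.5 230.6] [12.8 16.3] 107 n 142 
jarT ell [308.5 163. ] [30.3 37.8] 21 n 902 
red ((262.5, 201.50001525878906), (11.180339813232422, 4.919349670410156), 26.56505012512207) [262.51785714 201.46428571] [[256.3999938964844, 201.1999969482422], [258.6000061035156, 196.8000030517578], [268.6000061035156, 201.8000030517578], [266.3999938964844, 206.1999969482422]]
red ((281.2500305175781, 149.75), (15.55634880065918, 4.949747085571289), 45.0) [279.94871795 148.35897436] [[274.0, 146.0], [277.5, 142.5], [288.5, 153.5], [285.0, 157.0]]
```

View pics/ct.png

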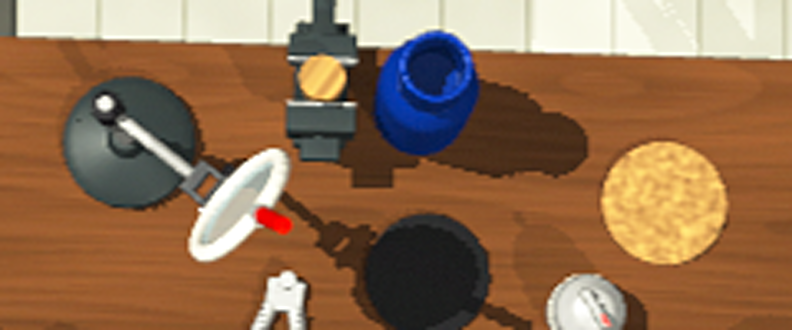

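View pics/cs.png

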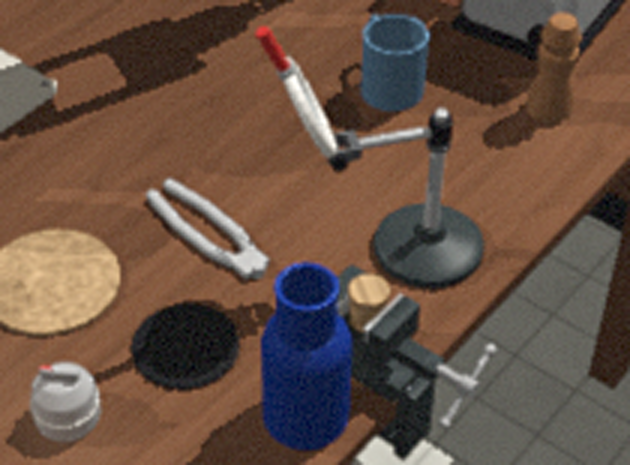

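The crops confirm the target is the small cork disc at crop (663,202), i.e. top image (381,196), about 38 px ≈ 116 mm. Jar rim is at (312.4,155.6) top and (292.3,230.7) scene, collar top at (211.8,166.8), hinge at (242.7,192.6). The lens is steeply raised, leaning away from the column.

Run:
```python
from m import *
r=lambda n,x:print(n,np.round(x,4) if not isinstance(x,tuple) else (x[0].round(4),round(x[1],4)))
P=onz(T,380.9,196.2,.006);r('coaster',P);r('coasterS',onz(S,219,309,.006))
p=blob(T,(10,50,100),(28,230,255),(355,170,410,222));
m=np.zeros((420,560),np.uint8);m[p[:,1],p[:,0]]=1;m=cv2.morphologyEx(m,cv2.MORPH_OPEN,np.ones((9,9)));c=max(cv2.findContours(m,0,1)[0],key=len);e=cv2.fitEllipse(cv2.convexHull(c));print(e);r('coaster',onz(T,*e[0],.006))
r('corkT',onz(T,277.1,158,.118));r('corktri',tri(T,(277.1,158),S,(313.3,230.6)))
r('jarT',onz(T,312.4,155.6,.2));r('jartri',tri(T,(312.4,155.6),S,(292.3,230.7)))
r('colT',onz(T,211.8,166.8,.204));r('coltri',tri(T,(211.8,166.8),S,(336.7,173.3)))
r('baseT',onz(T,219.4,178,.01));r('baseS',onz(S,332.7,217,.01))
r('hinge',tri(T,(242.7,192.6),S,(305,185)));r('hingeT',onz(T,242.7,192.6,.18))
r('redmid',tri(T,(262.5,201.5),S,(281.2,149.8)))
r('tip',tri(T,(267.5,204),S,(276,144.5)))
r('lens',tri(T,((240+0)/3.3+180,205/3.3+135),S,(308/3+190,105/3+135)))
r('timer',onz(T,357,229,.079));r('mug',onz(T,148,240,.09));r('bowl',onz(T,430,268,.05))
```

```text
coaster [ 0.5926 -0.3189  0.006 ]
coasterS [ 0.5976 -0.3234  0.006 ]
((385.09228515625, 194.75439453125), (69.00016784667969, 71.03343963623047), 167.42953491210938)
coaster [ 0.5975 -0.3317  0.006 ]
corkT [0.6792 0.0046 0.118 ]
corktri (array([0.6805, 0.0052, 0.1152]), np.float64(0.0018))
jarT [ 0.672  -0.0901  0.2   ]
jartri (array([ 0.6747, -0.0894,  0.1934]), np.float64(0.0036))
colT [0.6322 0.1801 0.204 ]
coltri (array([0.6343, 0.1817, 0.1957]), np.float64(0.0017))
baseT [0.6333 0.1793 0.01  ]
baseS [0.6417 0.1729 0.01  ]
hinge (array([0.5719, 0.0989, 0.1689]), np.float64(0.0068))
hingeT [0.5679 0.0959 0.18  ]
redmid (array([0.5298, 0.0395, 0.3243]), np.float64(0.0031))
tip (array([0.5216, 0.027 , 0.3469]), np.float64(0.0031))
lens (array([0.5501, 0.067 , 0.2408]), np.float64(0.0033))
timer [ 0.4847 -0.234   0.079 ]
mug [0.4342 0.368  0.09  ]
bowl [ 0.3783 -0.4551  0.05  ]
```

```bash
cat >> h.py <<'E'
def down(phi): # tool down, closing line at world angle phi
    a=(phi+np.pi/2)/2; return np.pi*np.array([np.cos(a),np.sin(a),0])
E
python3 - <<'E'
from m import *
for c,b in((S,(192,285,246,332)),(T,(358,174,405,218))):
    x0,y0,x1,y1=b; h=cv2.cvtColor(c['image'],cv2.COLOR_RGB2HSV)[y0:y1,x0:x1]; m=cv2.inRange(h,(12,0,165),(35,190,255))
    m=cv2.morphologyEx(cv2.morphologyEx(m,3,np.ones((5,5))),2,np.ones((5,5)));k=max(cv2.findContours(m,0,1)[0],key=len)
    e=cv2.fitEllipse(cv2.convexHull(k)); print(e, onz(c,e[0][0]+x0,e[0][1]+y0,.006).round(4))
J=np.array([.673,-.090]);phi=np.arctan2(J[1],J[0])
p=manip.get_position(); manip.servo_line([p[0],p[1],.45],rate=.3)
manip.command_gripper(.085)
manip.move_to([*J,.42],down(phi)); print(manip.get_joint_positions().round(2) if hasattr(manip.get_joint_positions(),'round') else manip.get_joint_positions(),manip.get_time())
manip.servo_line([*J,.178],rate=.12); print(manip.get_contact_force(),manip.get_position(),manip.get_time())
c=snap('scene','s1')
cv2.imwrite('pics/s1c.png',cv2.resize(c['image'][90:330,180:440],None,fx=2.4,fy=2.4)[:,:,::-1])
E
```

```text
((26.75884246826172, 23.393747329711914), (34.00113296508789, 40.72084426879883), 73.34043884277344) [ 0.5957 -0.3225  0.006 ]
((26.333335876464844, 19.002286911010742), (37.45230484008789, 49.61931228637695), 52.13463592529297) [ 0.6029 -0.3294  0.006 ]
[-0.15  0.38  1.32  0.    1.45 -0.02] 3.9667
[-0.17737085  0.77262024 -0.24284916] [ 0.67333319 -0.09004356  0.17865486] 6.1333
```

View pics/s1c.png

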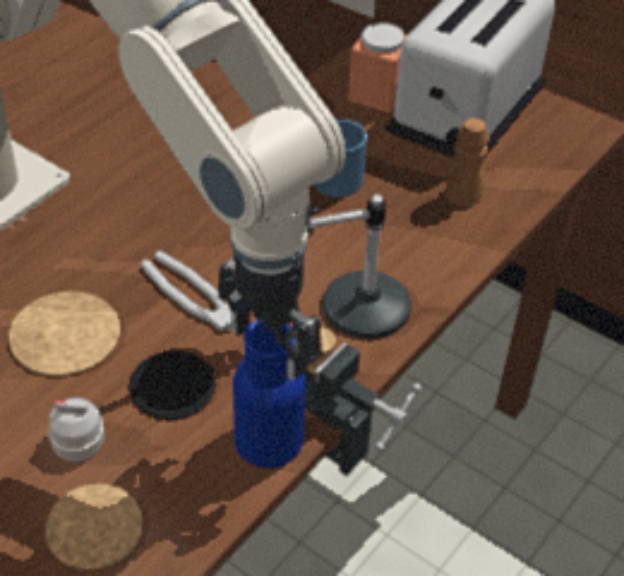

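The fingers straddle the jar's neck (crop (265,345)) and nothing is touched. Next step is grip, carry and set down.

Run:
```python
from h import *
C=np.array([.594,-.3205])
manip.command_gripper(.04,f_grip=45); print('w',manip.get_width(),manip.get_grip_force())
p=np.array(manip.get_position()); g=p[2]
manip.servo_line([p[0],p[1],g+.05],rate=.1); f0=np.array(manip.get_contact_force()); print('lift',f0,manip.get_width())
manip.servo_line([*C,g+.05],rate=.12)
manip.servo_line([*C,g+.014],rate=.08); f0=np.array(manip.get_contact_force())
z=g+.014
while z>g-.002:
    z-=.001; manip.servo_line([*C,z],rate=.02); f=np.array(manip.get_contact_force())
    if f[2]-f0[2]>2.5: break
print('down at',z-g,f-f0,manip.get_time())
manip.command_gripper(.08); manip.hold(.2)
manip.servo_line([*C,.30],rate=.15); manip.servo_line([*C,.42],rate=.3)
print(manip.get_contact_force(),manip.get_time())
manip.move_to([.47,-.16,.45],down(-.35))
c=snap('scene','s2');snap('top','t2')
t=dict(np.load('pics/t2.npz'))['image']
a=cv2.resize(c['image'][100:340,160:420],(520,480)); b=cv2.resize(t[130:250,190:410],None,fx=2.4,fy=2.4); 
o=np.zeros((590,530,3),np.uint8);o=np.zeros((580,800,3),np.uint8);o[:480,:520]=a;o[480-0:480,0:1]=0
b=cv2.resize(t[130:310,310:410],None,fx=2.8,fy=3.0);o[:b.shape[0],520:520+b.shape[1]]=b[:580]
cv2.imwrite('pics/s2c.png',o[:,:,::-1]); print(manip.get_time())
```

```text
w 0.057879320138521796 48.31754509359598
lift [-0.60001737 -1.17124912 -4.22731565] 0.05747334095226574
down at 0.0050000000000000044 [-1.10505388  0.4682737   8.76851946] 12.2417
[-1.04084323  0.37651179 -0.82420797] 14.2667
15.2
```

View pics/s2c.png

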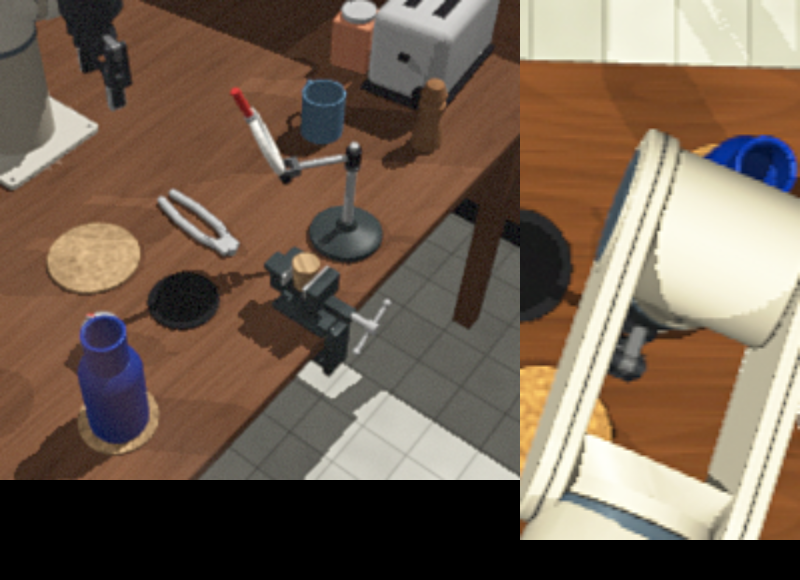

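The jar stands upright on the small coaster (crop (115,430)), the cork is now clear, and the lens is still raised with its handle at (242,102). Now I pinch the handle, tilt it down and swing.

Run:
```python
from h import *
A=np.array([.633,.180]);G=np.array([.5298,.0395,.3243]);K=np.array([.680,.005])
d=G[:2]-A;h0=np.arctan2(d[1],d[0]);t0=np.arctan2(G[2]-.18,np.hypot(*d)-.115);r=.155
h1=np.arctan2(*(K-A)[::-1]);print('h',h0,h1,'t0',t0)
def grip(h,t): 
    R=.115+r*np.cos(t); return [A[0]+R*np.cos(h),A[1]+R*np.sin(h),.18+r*np.sin(t)+.003]
q=lambda h:down(h+np.pi/2)
manip.command_gripper(.085)
g=np.array(grip(h0,t0));print(g)
manip.move_to(g+[0,0,.15],q(h0)); manip.servo_line(g,rate=.12)
print(manip.get_contact_force())
manip.command_gripper(.005,f_grip=25); print('w',manip.get_width(),manip.get_grip_force(),manip.get_contact_force())
if abs(manip.get_width()-.014)<.004:
    for t in np.linspace(t0,0,9)[1:]: manip.servo_line(grip(h0,t),rate=.08)
    print('tilted',manip.get_contact_force(),manip.get_width(),manip.get_time())
    for h in np.linspace(h0,h1,7)[1:]: manip.servo_line(grip(h,0),q(h),rate=.08)
    print('swung',manip.get_contact_force(),manip.get_width(),manip.get_position())
c=snap('scene','s3'); cv2.imwrite('pics/s3c.png',cv2.resize(c['image'][110:310,210:430],None,fx=2.8,fy=2.8)[:,:,::-1]); print(manip.get_time())
```

```text
h -2.204316124113878 -1.3084164751348668 t0 1.1807165368354435
[0.53002971 0.03981274 0.3263562 ]
[ 0.64072259 -0.43810201  0.52087531]
w 0.013359414049423353 25.09749412536621 [-0.18734228 -1.33999791  1.18947509]
tilted [ 2.34276111  0.26113574 -2.1530284 ] 0.013359421454681783 21.7833
swung [ 2.94674101 -9.65434856 -1.48321949] 0.013288211549727858 [ 0.70402734 -0.08233925  0.18337582]
25.7333
```

View pics/s3c.png

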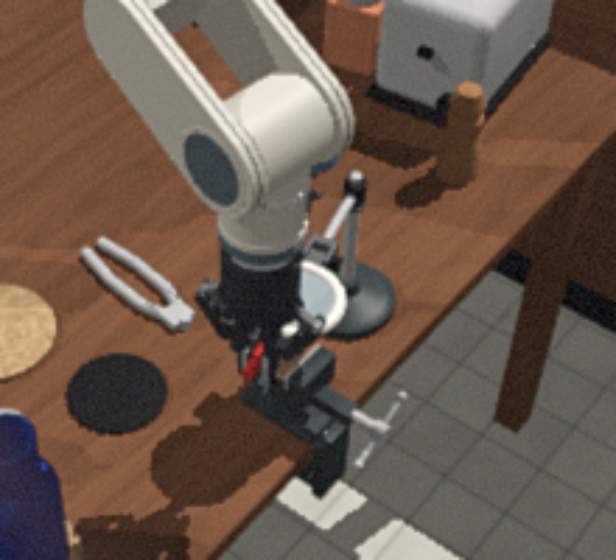

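The handle (crop (255,360)) is held level in the fingers and the lens sits over the vise. Release, back off and check.

Run:
```python
from h import *
manip.command_gripper(.06); p=np.array(manip.get_position())
manip.servo_line(p+[0,0,.15],rate=.15); manip.servo_line(p+[0,0,.3],rate=.3)
manip.move_to([.3,.35,.45],down(.9))
c=snap('scene','s4');t=snap('top','t4')
a=cv2.resize(c['image'][140:340,190:370],None,fx=2.2,fy=2.2); b=cv2.resize(t['image'][130:260,190:410],(400,236),interpolation=2)
b2=cv2.resize(t['image'][130:230,200:330],None,fx=3,fy=3,interpolation=2)
o=np.zeros((560,800,3),np.uint8);o[:440,:396]=a;o[:300,400:790]=b2;o[310:310+236,400:]=b
cv2.imwrite('pics/s4c.png',o[:,:,::-1]); print(manip.get_time())
```

```text
30.2583
```

View pics/s4c.png

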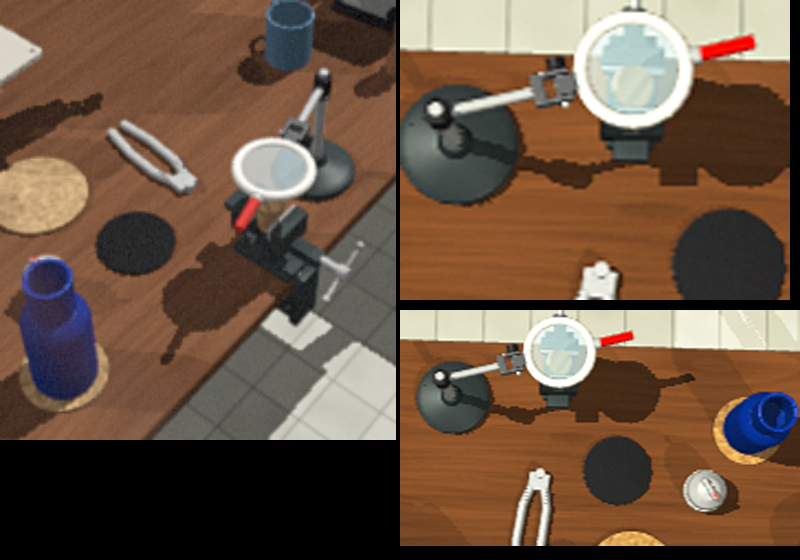

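The lens (top (278,153)) is over the cork and the handle points out. The jar is on the coaster. Now numbers for centring and tilt.

Run:
```python
from m import *
S=dict(np.load('pics/s4.npz'));T=dict(np.load('pics/t4.npz'))
def lens(c,b):
    p=blob(c,(0,0,170),(180,45,255),b); e=cv2.fitEllipse(cv2.convexHull(p.astype(np.int32))); print(e); return e[0]
a=lens(T,(256,133,298,174)); b=lens(S,(293,200,335,233))
print('lens tri',tri(T,a,S,b),'at z',onz(T,*a,.18),onz(S,*b,.18))
def red(c,bx):
    p=blob(c,(0,150,90),(6,255,255),bx).astype(float); m=p.mean(0); return m
ra=red(T,(298,138,322,152)); rb=red(S,(292,226,312,248))
print('red',ra,rb,tri(T,ra,S,rb),'at z',onz(T,*ra,.18),onz(S,*rb,.18))
h=tri(T,(153/3+200,88/3+130),S,(293/2.2+190,132/2.2+140)); print('hinge',h)
for n,q in (('rimT',(772,412)),):
    u,v=(q[0]-400)*.55+190,(q[1]-310)*.55+130; print('jar',onz(T,u,v,.206))
print('jarS rim',onz(S,49/2.2+190,279/2.2+140,.206))
```

```text
((276.75115966796875, 143.56597900390625), (43.55672836303711, 57.728092193603516), 177.73287963867188)
((313.9617614746094, 216.12538146972656), (28.120328903198242, 38.093711853027344), 92.47566986083984)
lens tri (array([6.96019549e-01, 4.29282096e-04, 1.95273911e-01]), np.float64(0.019781686875005446)) at z [0.70691828 0.00718359 0.18      ] [0.68170757 0.0042142  0.18      ]
red [308.62962963 145.35802469] [301.6        237.04444444] (array([ 0.70396847, -0.08103521,  0.18107523]), np.float64(0.0011097215043765873)) at z [ 0.70462605 -0.08072942  0.18      ] [ 0.70305401 -0.08072412  0.18      ]
hinge (array([0.66137848, 0.07679075, 0.17681766]), np.float64(0.0003384167435079289))
jar [ 0.59453298 -0.31166923  0.206     ]
jarS rim [ 0.60193921 -0.32135201  0.206     ]
```

The grip height is 0.181 m, so tilt is about 0.02 rad. Lens centre is about (0.682, 0.004) against the cork at (0.680, 0.005). The top-view ellipse fit was contaminated by the pale floor, so I used the crop centre (278,153), which agrees within 5 mm. The jar is within about 10 mm of the coaster's centre.

```bash
python3 -c "
from rig import manip
manip.hold(.5); print(manip.sign_off(),manip.get_time())"
```

```text
the job is handed in; nothing more can be done
the job is handed in; nothing more can be done
```

The job is handed in, with no verdict returned: by my last camera check at about 30 s, the jar stands upright on the small cork coaster, within about 10 mm of its centre, and the lens is level (about 0.02 rad) and centred over the cork within about 5 mm.

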